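Fit the fine lap to the graver hone

TASK

Fit the fine lap, the one with the copper-coloured face, to the graver hone: lift it off the cork mat by its hub, put it over the spindle and turn it until its keyway drops over the spindle's key and it sits fully home, flat on the spindle's flange, then let go of it. Leave the black-faced coarse lap, the red gas torch and the pot of gravers where they are.

Things in the scene. Friction and masses are not known exactly. Their poses are not given: they have to be found in the camera images.
- fine_lap: the lap to fit: aluminium disc 120 mm in diameter, 10 mm thick, copper-coloured upper face, with a central round hub. 0.45 to 0.75 kg, balanced on its axis. Lies flat on the cork mat, hub up, at any yaw. Origin: centre of the underside; z up along the bore; x points from the axis to the keyway, which a red mark on the top and side of the hub shows
- hub_top (a point): centre of the top of the fine lap's hub, 44 mm above the lap's underside; axes as the lap's. The hub is 48 mm in diameter and stands 34 mm above the disc's face; it can be held across any diameter. A 26 mm bore runs through hub and disc, with one keyway 10 mm wide cut in its side over the whole length, out to 18 mm from the axis
- seat (a point): on the hone's spindle axis at the upper face of the spindle's flange (56 mm in diameter), 111 mm above the bench: the lap's origin comes here when it is home. z is up, -x points out of the hone's front (the side with switch and speed knob); it does not turn with the spindle
- spindle_tip (a point): the spindle's top, 46 mm above the seat. The spindle is 24 mm in diameter, its last 10 mm a cone up to a 14 mm tip. It can be turned but is stiff (0.25 N m) and stays where it is put: a lap that only rubs on it with up to about 10 N of push does not take it along; once the key is in the keyway it turns with the lap
- key_level (a point): on the spindle axis at the height of the key's top, 14 mm above the seat; axes as the seat's, not turning. The key, 8 mm wide, juts 4 mm from the spindle's side from the flange up to here; a lap not lined up stops here and can be turned on it. The key's direction is not reported: it was left pointing to the hone's front (-x), up to 80 degrees to either side of it
- hone: the graver hone, fixed on the bench: grey housing 270 x 220 mm, deck 95 mm above the bench, a round steel splash rim (160 mm in diameter, top 109 mm above the bench) about the spindle, and at x 110, y -85 mm from the origin a tool post up to 181 mm above the bench. Origin: on the bench under the spindle's axis; -x is its front
- mat: fixed cork mat 170 x 330 x 4 mm under the two laps; origin at the centre of its underside, on the bench
- coarse_lap: bystander: a lap of the same form and size with a black face, on the other half of the mat; origin at the centre of its underside. The two laps change places from run to run; their centres are about 150 mm apart
- torch: bystander: hand torch on a red gas can, 66 mm in diameter, 226 mm tall, loose, standing right of the hone; origin at the centre of its base
- graver_pot: bystander: brass pot of gravers, 72 mm in diameter, about 145 mm tall with the gravers, loose, standing beyond the mat; origin at the centre of its base
Not all that is in view belongs to the job. Leave any blue or turquoise look-alike of the fine_lap alone.

How it is judged:
By the outcome, as a careful person would: the job done as asked, in the order asked, and still so for the second after the job is handed in, with the robot touching nothing.
It also fails if it takes over 64 s, if anything falls off the work surface, if the arm or the gripper's body presses on something with over 40 N, if the wrist force passes 120 N, or if a joint passes its speed limit or range.

ROBOT

A 6-joint arm with a two-finger parallel gripper is mounted at the origin on the work surface. World frame = base frame: x ahead of the robot, y to its left, z up, the work surface at z = 0. Lengths are in mm, angles in rad, forces in N, time in s.
With the tool pointing down it reaches from about 250 to 775 mm from the base axis. Payload 4 kg.
Tool frame: the origin (TCP) lies midway between the tips of the shut fingers; the grasp point (between the pads) lies 19 mm behind it; z points along the fingers, x is the direction in which the jaws open and shut, and the axes are right-handed (so a half turn about z gives the same grasp; the last joint's range is limited). The gripper opens to 94 mm and grips with 3 to 60 N. Pads are 16 mm wide; open, the fingers measure 119 mm over their backs; the gripper's body (75 mm by 177 mm) begins 78 mm behind the grasp point.
Start: joints at [1.237, 0.087, 1.371, -0, 1.684, -0.103], TCP at [125.825, 535.433, 205.506] pointing down, gripper open.
Joint ranges: [-3.1, 3.1], [-0.76, 2.03], [0.27, 2.55], [-1.08, 4.22], [0.17, 2.65], [-2.57, 2.57]. Speed limits (rad/s): [2.79, 2.79, 3.14, 3.14, 3.14, 3.14].

INTERFACE

Orientations are given as a unit quaternion [x, y, z, w].
In Python, from cell import ctrl gives the robot as it stands.
- The arm moves only by the tool send_rows, never from a script. Its argument "motion" is text: rows parted by semicolons, each of 6 numbers parted by spaces: the shift along the tool's x, y, z in cm, then the turn, a rotation vector about the tool's x, y, z in rad. A call has 1 to 8 rows; each row shifts and turns the pose as measured when the row begins, along the tool's axes as they then stand; what a row does not reach is not made up. A row lasts 1/8 s, in which the tool goes at most 62.5 mm and 10.7 degrees, less where a joint would pass 70% of its speed; a pose out of reach is approached as far as the arm can. A call with a gripper value outside its range is refused whole. "fingers" is the finger opening in cm, from 0 to 9.4, set as the call begins (left out, the last holds). The fingers move at their own pace and stop on an object; "squeeze" is the grip in N (left out, the last holds). Time passes only in rows, so rows that do not move let the fingers close. It gives the time, the measured TCP pose, the force and the opening at its end, in the units of the state.
- ctrl.read_state(): the state, without advancing time (a new reading comes with each control period).
- ctrl.camera(name): name is "scene" or "side" or "wrist"; returns the picture (420x560x3 uint8, red, green, blue); there is no depth.
- ctrl.camera_info(name): a dict with "camera_matrix" (3x3 intrinsics, pixels), "R" (3x3) and "t" (3): a world point X has camera coordinates R X + t. Camera axes: x right, y down, z forward; pixel columns grow to the right and rows downward; lengths in mm; the calibration is good to about 2 mm. A picture is of the moment at which its call begins: read the wrist's pose just before it. camera_info takes no time and is no camera call; for the wrist camera it gives the pose at the moment of the call.
- ctrl.hand_in(): hands the job in, once; it reports no verdict.
Trained networks look in the newest picture that a camera, given by its name, has taken for a name from the list of things; names that differ only in an ending like _2 or _b are one class to them, and where a whole thing is asked for, a point or a joint stands for the part that bears it (a point fixed in the world has none). Each returns a list of dicts, best first, with "confidence" (0 to 1); they miss things now and then, are a little off and sometimes report something else, mostly with a low value. They report only what shows in the picture. A call takes as long as a camera call. They do not tell look-alikes from the thing itself.
- ctrl.regions_of(camera, target): "pixels" (420x560 bool, what is visible of it) and "bbox" ([left, top, right, bottom] in pixels, round what is visible of it).
The state is a dict: "time": time; "qpos": joint angles; "qvel": joint speeds; "joint_efforts": joint torques, N m; "tcp_pos": TCP position; "tcp_rot": TCP orientation; "ft_force": force on the tool from outside, world axes, zero at the start; "moment": the same for the moment, N m; "grip_width": finger opening in mm.
Only numpy, scipy, OpenCV 4.12 (cv2) and the standard library are available. Lean on these libraries where they do the work, as an engineer would, in place of code of your own. Each camera call takes 0.05 s, during which the arm holds its last target.

## Working session

There is one attempt and no reset: what is moved stays moved. The work goes in short steps, Python scripts to look and compute and a tool call to move; the robot and the scene stay as the last step left them, time stands still between calls to the robot, and variables do not carry over. Pictures are saved under pics/ and viewed, and the job is handed in when it is done.

Besides the shell and the picture viewer there is one more tool, called after "Request:" by a JSON object that holds its "fn" and its "kwargs", one argument or row to a line. send_rows: Moves the arm, as the interface text tells. Its arguments: {"type":"object","properties":{"motion":{"type":"string"},"fingers":{"type":"number"},"squeeze":{"type":"number"}},"required":["motion"]}

```bash
ls; mkdir -p pics; python3 - <<'E'
from cell import ctrl
import cv2
print(ctrl.read_state())
for n in ["scene","side","wrist"]:
    i=ctrl.camera_info(n)
    im=ctrl.camera(n); cv2.imwrite(f"pics/a_{n}.png",im[:,:,::-1]); print(n,i)
    for t in ["fine_lap","hone","coarse_lap"]:
        print(t,[(round(r["confidence"],2),r["bbox"]) for r in ctrl.regions_of(n,t)])
E
```

```text
pics
{'time': 0.0, 'qpos': array([ 1.23688025e+00,  8.79709232e-02,  1.37223513e+00, -2.13120275e-05,
        1.68358118e+00, -1.03085831e-01]), 'qvel': array([-0.00172298, -0.00018869, -0.00048107, -0.00087157,  0.00170351,
       -0.00062197]), 'joint_efforts': array([-3.61564880e-04, -3.40162611e+01, -3.02437842e+01,  7.16784317e-02,
        3.28626344e-02, -1.51954464e-04]), 'tcp_pos': array([125.65886772, 534.8995353 , 204.30516938]), 'tcp_rot': array([ 7.83832464e-01,  6.20971388e-01, -9.19955968e-04,  5.98196997e-04]), 'ft_force': array([-0.07708542, -0.48571161, -0.26074367]), 'moment': array([-0.04302345, -0.01357495,  0.01804582]), 'grip_width': 93.84720248496546}
scene {'camera_matrix': array([[468.31041311,   0.        , 284.6076282 ],
       [  0.        , 468.31041311, 202.13584931],
       [  0.        ,   0.        ,   1.        ]]), 'R': array([[ 8.02600756e-03,  9.99967643e-01,  5.44456359e-04],
       [ 8.44304670e-01, -6.48487260e-03, -5.35824198e-01],
       [-5.35803329e-01,  4.76021611e-03, -8.44329398e-01]]), 't': array([  73.95879258, -396.04878834, 1774.0414
[... 550 characters left out ...]
]), 't': array([-486.82063381,  252.27469739,  965.90016257])}
fine_lap [(0.89, [125.4, 199.9, 171.7, 233.0]), (0.81, [247.8, 131.2, 284.2, 162.6])]
hone [(0.7, [235.3, 189.2, 377.7, 300.6])]
coarse_lap [(0.66, [179.9, 157.7, 223.9, 193.7])]
wrist {'camera_matrix': array([[297.02307355,   0.        , 279.731826  ],
       [  0.        , 297.02307355, 211.38041751],
       [  0.        ,   0.        ,   1.        ]]), 'R': array([[ 2.28927842e-01,  9.73443159e-01,  6.78185460e-04],
       [ 9.39673157e-01, -2.21167845e-01,  2.60958125e-01],
       [ 2.54177894e-01, -5.91033077e-02, -9.65349883e-01]]), 't': array([-551.29641553,  -27.75542154,  391.65424923])}
fine_lap []
hone []
coarse_lap []
```

View pics/a_scene.png

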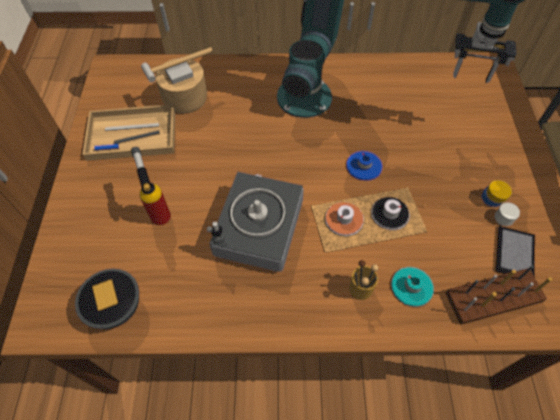

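View pics/a_side.png

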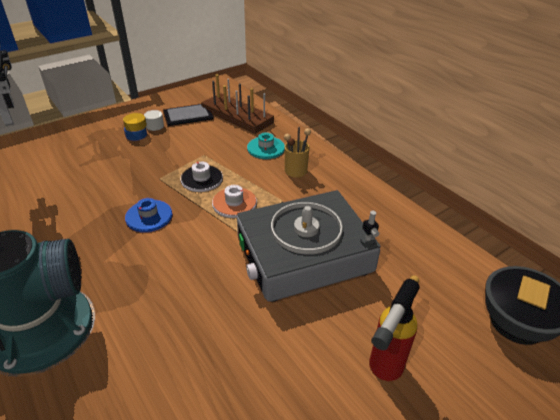

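View pics/a_wrist.png

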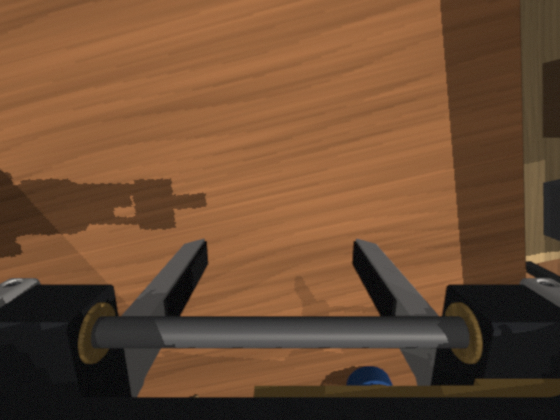

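Candidates: copper disc (scene 345,217), the blue one (365,165), turquoise one (412,286), and the black coarse lap (391,210). The copper-faced one on the mat fits. I'll confirm it in a crop.

```bash
cat > h.py <<'E'
import numpy as np,cv2
from cell import ctrl
def ray(info,uv):
    K,R,t=info["camera_matrix"],info["R"],info["t"]
    d=R.T@np.linalg.solve(K,np.array([uv[0],uv[1],1.])); c=-R.T@t
    return c,d/np.linalg.norm(d)
def onz(info,uv,z):
    c,d=ray(info,uv); return c+d*(z-c[2])/d[2]
def proj(info,X):
    p=info["camera_matrix"]@(info["R"]@np.asarray(X,float)+info["t"]); return p[:2]/p[2]
E
python3 - <<'E'
from h import *
s=ctrl.camera_info("scene"); d=ctrl.camera_info("side")
im=cv2.imread("pics/a_scene.png"); im2=cv2.imread("pics/a_side.png")
a=cv2.resize(im[170:275,200:420],None,fx=3.6,fy=3.6,interpolation=2)
cv2.imwrite("pics/b1.png",a)
a=cv2.resize(im2[155:300,165:385],None,fx=3.6,fy=3.6,interpolation=2); cv2.imwrite("pics/b2.png",a)
for nm,i,I in(("scene",s,im),("side",d,im2)):
    hsv=cv2.cvtColor(I,cv2.COLOR_BGR2HSV)
    print(nm,proj(i,[0,0,0]))
print("lap hub", onz(s,(346,212),48), onz(d,(234,190),48))
print("spindle tip", onz(s,(258,205),157), onz(d,(307,209),157))
for r in ctrl.regions_of("scene","fine_lap"): print(r["confidence"],r["bbox"])
w=ctrl.camera_info("wrist"); st=ctrl.read_state()
from scipy.spatial.transform import Rotation as Ro
Rt=Ro.from_quat(st["tcp_rot"]).as_matrix()
print("cam in tool", Rt.T@(-w["R"].T@w["t"]-st["tcp_pos"]), Rt.T@w["R"].T)
E
```

```text
scene [304.13122689  97.58712244]
side [ 38.81708291 326.78524219]
lap hub [536.48926287 111.35123262  48.        ] [538.26407329 108.69700409  48.        ]
spindle tip [ 577.17987973 -154.33206892  157.        ] [ 564.08294829 -161.40656662  157.        ]
0.95 [344.2, 152.5, 381.8, 182.7]
0.72 [389.7, 264.2, 434.5, 310.0]
cam in tool [   1.07432939  -75.30954378 -180.38159471] [[ 9.99999530e-01 -4.17156454e-04  8.74774082e-04]
 [ 1.74383950e-04  9.65339496e-01  2.60997369e-01]
 [-9.53330708e-04 -2.60997094e-01  9.65339116e-01]]
```

View pics/b1.png

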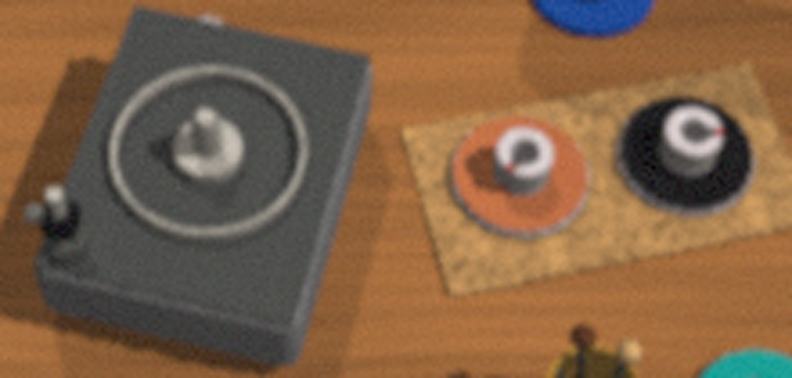

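View pics/b2.png

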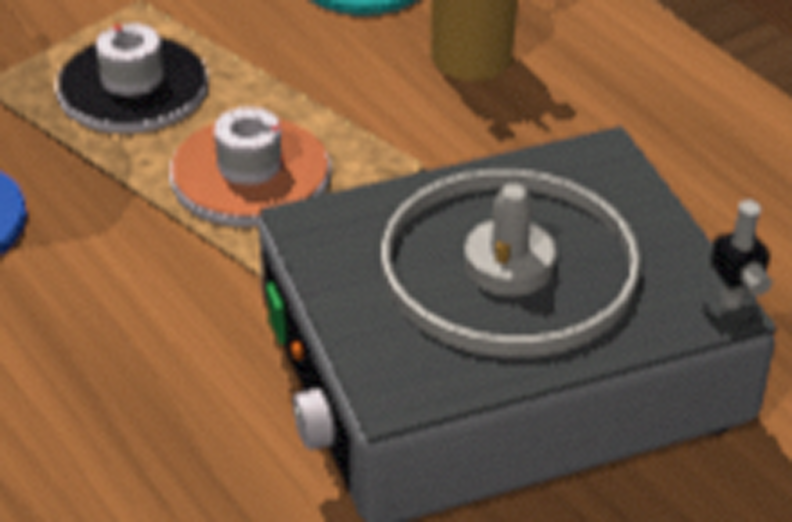

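The crops confirm that the copper-faced lap on the mat is the fine lap, with its red mark toward the lower left of the hub. The bronze key shows on the spindle's robot-facing side. Next I'll move so the wrist camera looks at the lap.

Request:
{"fn": "send_rows", "kwargs": {
  "motion": "-3.2 5 0 0 0 0;-3.2 5 0 0 0 0;-3.2 5 0 0 0 0;-3.2 5 0 0 0 0;-3.2 5 0 0 0 0;-3.2 5 0 0 0 0;-3.2 5 0 0 0 0;-3.2 5 0 0 0 0"
}}

```text
time: 1.65
tcp_pos: [465.2, 189.1, 206.6]
tcp_rot: [0.781, 0.625, 0.003, -0.0]
ft_force: [0.5, 0.6, 0.6]
grip_width: 93.7
```

Request:
{"fn": "send_rows", "kwargs": {
  "motion": "-3.2 4 0 0 0 0;-3 4 0 0 0 0;0 0 0 0 0 0;0 0 0 0 0 0"
}}

```text
time: 2.15
tcp_pos: [533.4, 105.0, 206.1]
tcp_rot: [0.783, 0.622, 0.003, -0.0]
ft_force: [-0.4, 0.4, 0.9]
grip_width: 94.0
```

```bash
python3 - <<'E'
from h import *
i=ctrl.camera_info("wrist"); st=ctrl.read_state()
im=ctrl.camera("wrist"); cv2.imwrite("pics/c1.png",im[:,:,::-1])
import pickle; pickle.dump((i,st),open("c1.pkl","wb"))
print(st["tcp_pos"],st["qpos"],st["time"])
for r in ctrl.regions_of("wrist","fine_lap"): print(r["confidence"],r["bbox"])
E
```

```text
[533.42124882 104.98386505 206.11217478] [ 0.08746355  0.06848751  1.38952034  0.00397895  1.67825674 -1.2553826 ] 2.15
0.87 [237.6, 148.4, 331.7, 237.7]
0.8 [265.0, 0.0, 370.9, 58.5]
0.68 [413.8, 277.4, 464.6, 316.1]
```

View pics/c1.png

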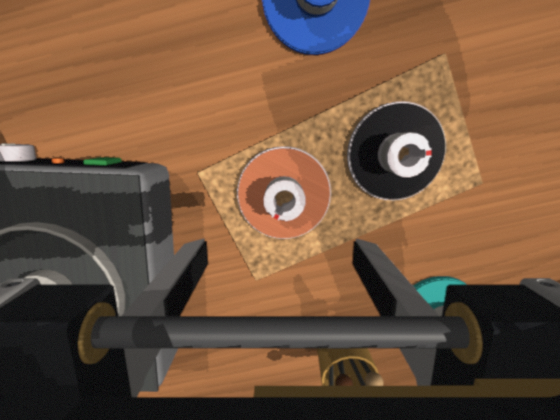

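The copper lap is at about (284,193), with its hub top at (285,199) and its red mark at (277,216). I'll measure these precisely.

```bash
python3 - <<'E'
from h import *
import pickle
from scipy.optimize import least_squares
i,st=pickle.load(open("c1.pkl","rb"))
im=cv2.imread("pics/c1.png"); hsv=cv2.cvtColor(im,cv2.COLOR_BGR2HSV)
c=im[140:250,225:345]; cv2.imwrite("pics/c2.png",cv2.resize(c,None,fx=5,fy=5,interpolation=2))
H,S,V=[hsv[...,k].astype(int) for k in range(3)]
sub=np.zeros(H.shape,bool); sub[185:230,255:320]=1
red=sub&((H<5)|(H>172))&(S>130)&(V>100)
ys,xs=np.nonzero(red); print("red",len(xs),xs.mean(),ys.mean())
white=sub&(S<60)&(V>120); ys,xs=np.nonzero(white); print("white",len(xs),xs.min(),xs.max(),ys.min(),ys.max())
# synthetic overlay
def circ(x,y,z,r): 
    a=np.linspace(0,2*np.pi,60); return np.array([proj(i,[x+r*np.cos(t),y+r*np.sin(t),z]) for t in a])
print("hub from centre px",onz(i,(285,199),48)[:2],"disc",onz(i,(284,193),14)[:2])
# radial-edge fit of the disc: copper mask outer boundary
m=((H<14)&(S>110)&(V>60)).astype(np.uint8); m[:140]=0;m[245:]=0;m[:,:225]=0;m[:,340:]=0
n,l,s,cc=cv2.connectedComponentsWithStats(m); k=1+np.argmax(s[1:,4]); print(s[k],cc[k])
cn,_=cv2.findContours((l==k).astype(np.uint8),cv2.RETR_EXTERNAL,cv2.CHAIN_APPROX_NONE)
h=cv2.convexHull(max(cn,key=len))[:,0,:]
P=np.array([onz(i,p,14)[:2] for p in h])
f=least_squares(lambda q:np.hypot(P[:,0]-q[0],P[:,1]-q[1])-q[2],[537,110,60],loss='soft_l1'); print("disc fit",f.x,abs(f.fun).max())
o=cv2.resize(im,None,fx=1,fy=1)
x,y,r=f.x
big=cv2.resize(c,None,fx=5,fy=5,interpolation=2)
for z,r in((14,60),(48,24),(48,13)):
    p=(circ(x,y,z,r)-[225,140]+.5)*5; cv2.polylines(big,[p.astype(np.int32)],True,(0,255,0),1)
cv2.imwrite("pics/c3.png",big)
E
```

```text
red 13 275.84615384615387 216.53846153846155
white 876 264 304 185 220
hub from centre px [537.11817311 112.75189903] disc [536.97565024 112.29100532]
[ 238  149   91   89 4824] [283.20335821 191.30887231]
disc fit [539.09525845 111.06943022  57.95675181] 0.28195271062023153
```

View pics/c3.png

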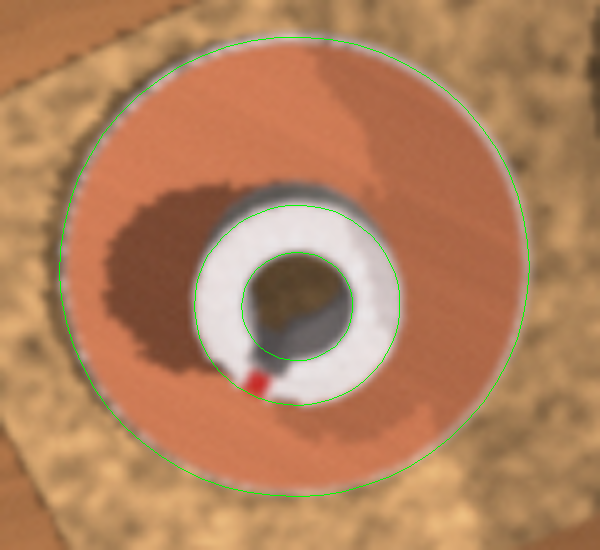

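Request:
{"fn": "send_rows", "kwargs": {
  "motion": "-4 1 -2.5 0 0 0;-5 1.3 -2.5 0 0 0;-5 1.3 0 0 0 0;-5 1.3 0 0 0 0;-5 1.3 0 0 0 0;-1.5 0.2 0 0 0 0;0 0 0 0 0 0;0 0 0 0 0 0"
}}

```text
time: 3.25
tcp_pos: [538.4, -151.3, 258.8]
tcp_rot: [0.775, 0.631, 0.006, 0.001]
ft_force: [0.4, -0.0, 0.5]
grip_width: 94.0
```

```bash
python3 - <<'E'
from h import *
i=ctrl.camera_info("wrist"); st=ctrl.read_state()
im=ctrl.camera("wrist"); cv2.imwrite("pics/d1.png",im[:,:,::-1])
import pickle; pickle.dump((i,st),open("d1.pkl","wb"))
print(st["tcp_pos"],st["qpos"],st["qvel"].round(3),st["time"])
i1,_=pickle.load(open("c1.pkl","rb"))
for p in [(275.9,216.3),(275.6,216.8)]:
    q=onz(i1,p,48)[:2]-[539.1,111.1]; print(np.hypot(*q),np.degrees(np.arctan2(q[1],q[0])))
E
```

```text
[ 538.44767698 -151.34109115  258.75412659] [-0.3811201   0.09847731  1.25399705  0.00933273  1.78279294 -1.74581361] [ 0.013 -0.007  0.004  0.005  0.001  0.005] 3.25
21.004911700052972 -40.03314308470134
21.717565688475908 -40.135653026667846
```

View pics/d1.png

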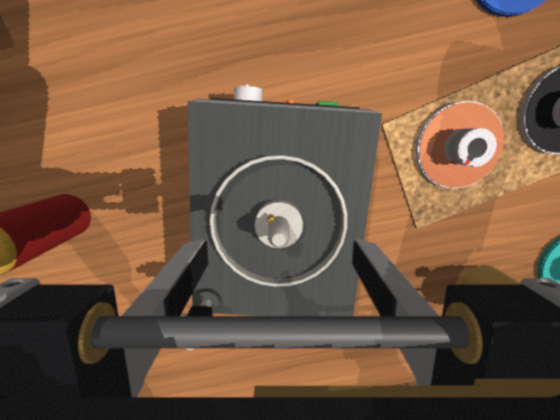

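The spindle tip is at about (280,240), the flange at (278,223) and the key at about (270,219). I'll fit the circles and the key.

```bash
cat > fit.py <<'E'
from h import *
import pickle,sys
from scipy.optimize import least_squares
def fitc(g,i,x0,z,r,pol=None):
    # maximise radial gradient along projected circle, sum over angle
    b=cv2.GaussianBlur(g,(0,0),0.8).astype(np.float32)
    a=np.linspace(0,2*np.pi,120,endpoint=False)
    best=[]
    from scipy.optimize import minimize
    def samp(q,rr):
        p=np.array([proj(i,[q[0]+rr*np.cos(t),q[1]+rr*np.sin(t),z]) for t in a],np.float32)
        return cv2.remap(b,p[:,0:1],p[:,1:2],cv2.INTER_LINEAR)[:,0]
    def cost(q):
        d=samp(q,r-1.5)-samp(q,r+1.5)
        return -d.clip(-20,60).mean()
    G=[(cost((x0[0]+dx,x0[1]+dy)),x0[0]+dx,x0[1]+dy) for dx in np.arange(-8,8.1,2) for dy in np.arange(-8,8.1,2)]
    m=min(G); f=minimize(cost,m[1:],method="Nelder-Mead"); return f.x,f.fun
E
python3 - <<'E'
from fit import *
i,st=pickle.load(open("d1.pkl","rb"))
im=cv2.imread("pics/d1.png"); g=cv2.cvtColor(im,cv2.COLOR_BGR2GRAY)
fl=onz(i,(278,224),111)[:2]; print("init",fl,onz(i,(280,240),157)[:2],onz(i,(279,221),109)[:2])
f,c=fitc(g,i,fl,111,28); print("flange",f,c)
rm,c=fitc(g,i,fl,109,80); print("rim",rm,c)
tp,c=fitc(g,i,fl,157,7); print("tip",tp,c)
x0,y0,s=200,140,5
big=cv2.resize(im[y0:y0+110,x0:x0+150],None,fx=5,fy=5,interpolation=2)
cv2.imwrite("pics/d2.png",big)
def draw(cx,cy,z,r,col):
    p=np.array([proj(i,[cx+r*np.cos(t),cy+r*np.sin(t),z]) for t in np.linspace(0,6.28,60)])
    cv2.polylines(big,[((p-[x0,y0]+.5)*s).astype(np.int32)],True,col,1)
for q in [(f,111,28,(0,255,0)),(f,157,7,(0,255,0)),(f,147,12,(0,255,0)),(rm,109,80,(0,255,255))]: draw(q[0][0],q[0][1],*q[1:])
cv2.imwrite("pics/d3.png",big)
E
```

```text
init [ 567.72246327 -156.89669964] [ 570.10676645 -155.47669192] [ 565.01363155 -155.13747401]
flange [ 569.28528578 -156.71488587] -58.51205062866211
rim [ 569.31633812 -156.97815812] -59.73168182373047
tip [ 569.07314265 -156.70476755] -50.69886016845703
```

View pics/d3.png

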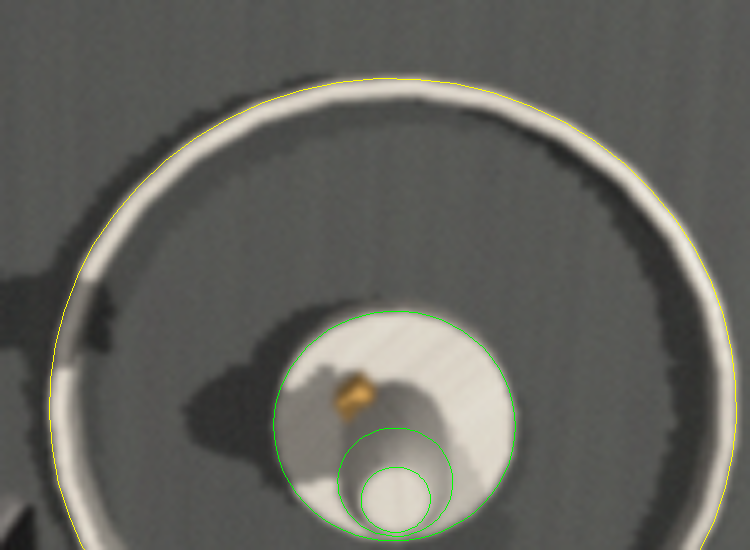

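```bash
python3 - <<'E'
from fit import *
i,st=pickle.load(open("d1.pkl","rb"))
im=cv2.imread("pics/d1.png")
hsv=cv2.cvtColor(im,cv2.COLOR_BGR2HSV)
x0,y0,s=240,190,10
sub=im[y0:y0+60,x0:x0+75]
big=cv2.resize(sub,None,fx=s,fy=s,interpolation=2); hb=cv2.cvtColor(big,cv2.COLOR_BGR2HSV)
mask=((hb[...,0]>5)&(hb[...,0]<28)&(hb[...,1]>90))
cx,cy=569.2,-156.8
def P(x,y,z): return (proj(i,[x,y,z])-[x0,y0]+.5)*s
def hull(pts): return cv2.convexHull(np.array(pts,np.float32)).astype(np.int32)
sp=hull([P(cx+12*np.cos(t),cy+12*np.sin(t),z) for t in np.linspace(0,6.28,60) for z in(111,147)])
def key(th):
    m=np.zeros(mask.shape,np.uint8)
    cols=[]
    for r in(11.4,16):
        for w in(-4,4):
            for z in(111,125):
                cols.append(P(cx+r*np.cos(th)-w*np.sin(th),cy+r*np.sin(th)+w*np.cos(th),z))
    cv2.fillConvexPoly(m,hull(cols),1)
    # spindle part in front (camera-near of key): skip unless key is at the far side
    return m.astype(bool)
R=[]
for d in range(90,270,2):
    k=key(np.radians(d)); R.append(((k&mask).sum()/(k|mask).sum(),d))
R.sort(reverse=True); print(R[:8], mask.sum())
cs,_=cv2.findContours(key(np.radians(R[0][1])).astype(np.uint8),0,1); cv2.drawContours(big,cs,-1,(0,255,0),1)
cv2.polylines(big,[sp],True,(255,0,0),1)
cv2.imwrite("pics/d4.png",big)
c,_=ray(i,(280,210)); print("cam",c)
E
```

```text
[(np.float64(0.8129718599862732), 208), (np.float64(0.7978290366350068), 210), (np.float64(0.7702062901589449), 212), (np.float64(0.7577608982826949), 206), (np.float64(0.7338403041825095), 214), (np.float64(0.692894611349547), 204), (np.float64(0.672797057412442), 216), (np.float64(0.6223136716963877), 202)] 4807
cam [ 463.2826386  -136.145575    438.51123529]
```

View pics/d4.png

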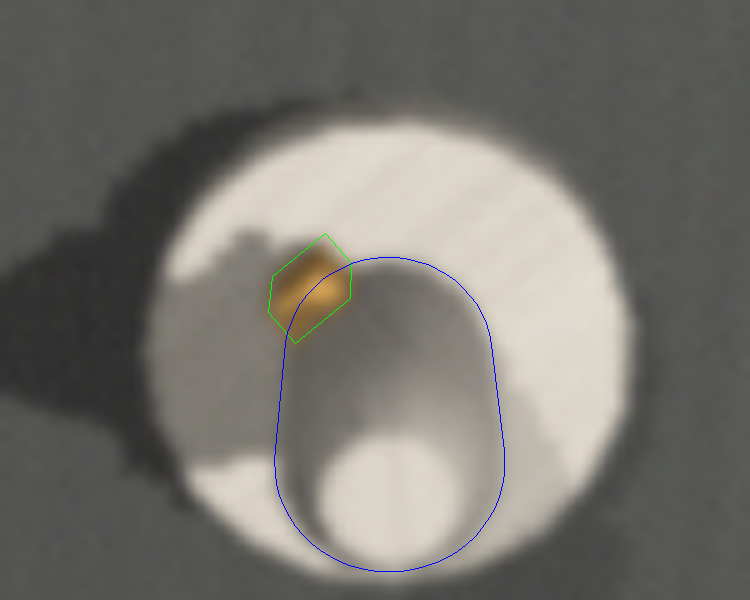

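```bash
python3 - <<'E'
from fit import *
s=ctrl.camera_info("scene"); d=ctrl.camera_info("side")
for n in("scene","side"):
  i=ctrl.camera_info(n); ctrl.camera(n)
  for r in ctrl.regions_of(n,"graver_pot")[:2]:
    b=r["bbox"]; print(n,r["confidence"],b, onz(i,((b[0]+b[2])/2,b[3]-8),0), onz(i,((b[0]+b[2])/2,b[1]+5),140))
i1,_=pickle.load(open("c1.pkl","rb")); print(onz(i1,(350,370),85))
st=ctrl.read_state(); t=np.array([539.1,111.1]); 
from scipy.spatial.transform import Rotation as Ro
R=Ro.from_quat(st["tcp_rot"]).as_matrix(); print(R.round(3)); print(R.T@(np.r_[t,100]-st["tcp_pos"]))
E
```

```text
scene 0.97 [348.8, 262.5, 379.1, 300.9] [781.50810658 149.51384528   0.        ] [765.01086554 131.02530417 140.        ]
side 0.69 [281.2, 137.5, 306.8, 178.3] [765.39154975 142.63089663   0.        ] [720.10695237  90.59989699 140.        ]
[757.90106124 144.09354572  85.        ]
[[ 0.203  0.979  0.009]
 [ 0.979 -0.203  0.005]
 [ 0.007  0.008 -1.   ]]
[256.67489931 -54.12906931 160.09219781]
```

Request:
{"fn": "send_rows", "kwargs": {
  "motion": "5 -1.1 0 0.008 -0.007 0;5 -1.1 0 0 0 0;5 -1.1 2 0 0 0;5 -1.1 4 0 0 0;5 -1.1 4 0 0 0;1.5 -0.2 0 0 0 0;0 0 0 0 0 0;0 0 0 0 0 0"
}}

```text
time: 4.5
tcp_pos: [538.6, 122.0, 163.3]
tcp_rot: [0.775, 0.631, 0.002, 0.003]
ft_force: [-0.9, 0.1, -0.0]
grip_width: 94.1
```

```bash
cat > rel.py <<'E'
import sys
from h import *
from scipy.spatial.transform import Rotation as Ro
st=ctrl.read_state(); R=Ro.from_quat(st["tcp_rot"]).as_matrix()
T=np.array([float(a) for a in sys.argv[1:4]])
print("shift cm",(R.T@(T-st["tcp_pos"])/10).round(2),"yaw",np.degrees(np.arctan2(R[1,0],R[0,0])).round(2))
z=R[:,2]; w=np.cross(z,[0,0,-1]); print("tilt rotvec tool",(R.T@w).round(4),"t",st["time"],"F",st["ft_force"].round(1),"M",st["moment"].round(2),"grip",st["grip_width"],"pos",st["tcp_pos"].round(1),"q6",st["qpos"][5].round(2))
E
python3 rel.py 539.1 111.1 22
```

```text
shift cm [-1.06  0.16 14.14] yaw 78.3
tilt rotvec tool [0.0078 0.0002 0.    ] t 4.5 F [-0.9  0.1 -0. ] M [ 0.02 -0.03 -0.02] grip 94.1021232033835 pos [538.6 122.  163.3] q6 -1.24
```

Request:
{"fn": "send_rows", "kwargs": {
  "motion": "-1.1 0.2 4 0.007 0 0;0 0 5 0 0 0;0 0 3 0 0 0;0 0 0 0 0 0;0 0 0 0 0 0"
}}

```text
time: 5.12
tcp_pos: [547.9, 103.1, 51.4]
tcp_rot: [0.779, 0.627, 0.008, 0.007]
ft_force: [0.3, 1.2, 0.3]
grip_width: 94.0
```

```bash
python3 rel.py 539.1 111.1 22
```

```text
shift cm [ 0.58 -1.09  2.92] yaw 77.7
tilt rotvec tool [ 0.0204 -0.0033  0.    ] t 5.125 F [0.3 1.2 0.3] M [0.03 0.02 0.05] grip 94.030772600137 pos [547.9 103.1  51.4] q6 -1.27
```

Request:
{"fn": "send_rows", "kwargs": {
  "motion": "0.6 -1.1 0 0.02 -0.003 0;0 0 0 0 0 0;0 0 0 0 0 0"
}}

```text
time: 5.5
tcp_pos: [540.8, 111.9, 56.1]
tcp_rot: [0.779, 0.627, 0.003, 0.002]
ft_force: [0.2, 0.3, -0.2]
grip_width: 94.0
```

```bash
python3 rel.py 539.1 111.1 22
```

```text
shift cm [-0.13 -0.17  3.41] yaw 77.68
tilt rotvec tool [ 0.0069 -0.0027 -0.    ] t 5.5 F [ 0.2  0.3 -0.2] M [-0.    0.01  0.01] grip 93.98658546472761 pos [540.8 111.9  56.1] q6 -1.25
```

Request:
{"fn": "send_rows", "kwargs": {
  "motion": "-0.1 -0.2 1.5 0.008 -0.003 0;0 0 1.5 0 0 0;0 0 0 0.003 0 0;0 0 0 0 0 0"
}}

```text
time: 6.0
tcp_pos: [537.8, 111.5, 23.1]
tcp_rot: [0.779, 0.627, -0.002, -0.002]
ft_force: [0.2, -0.1, 0.0]
grip_width: 94.3
```

```bash
python3 rel.py 539.1 111.1 22; python3 - <<'E'
from fit import *
i=ctrl.camera_info("wrist")
im=ctrl.camera("wrist"); 
for z,r in((14,60),(48,24),(48,13)):
    p=np.array([proj(i,[539.1+r*np.cos(t),111.1+r*np.sin(t),z]) for t in np.linspace(0,6.28,60)])
    im=cv2.polylines(im.copy(),[p.astype(np.int32)],True,(0,255,0),1)
cv2.imwrite("pics/e1.png",im[:,:,::-1])
E
```

```text
shift cm [-0.01  0.13  0.11] yaw 77.7
tilt rotvec tool [-0.0065  0.0012  0.    ] t 6.0 F [ 0.2 -0.1  0. ] M [-0.01  0.   -0.05] grip 94.33223548137973 pos [537.8 111.5  23.1] q6 -1.26
```

View pics/e1.png

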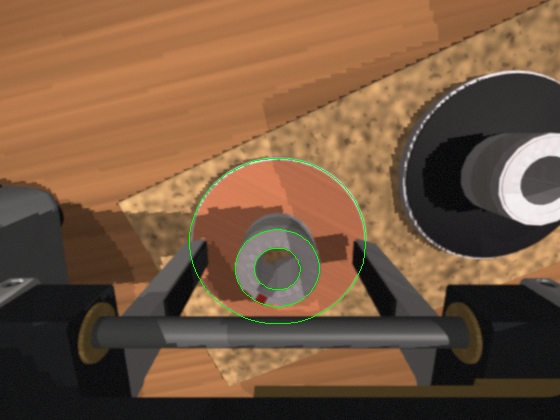

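The overlay sits on the lap, and the hub at (278,268) is between the fingers. I'll close the gripper.

Request:
{"fn": "send_rows", "kwargs": {
  "motion": "0 0.1 0 -0.006 0.001 0;0 0 0 0 0 0;0 0 0 0 0 0;0 0 0 0 0 0;0 0 0 0 0 0;0 0 0 0 0 0",
  "fingers": 4,
  "squeeze": 40
}}

```text
time: 6.8
tcp_pos: [539.4, 110.7, 24.1]
tcp_rot: [0.779, 0.627, 0.0, 0.001]
ft_force: [0.2, 0.2, 0.2]
grip_width: 48.0
```

```bash
python3 rel.py 539.1 111.1 22
```

```text
shift cm [ 0.03 -0.04  0.21] yaw 77.71
tilt rotvec tool [0.0017 0.0007 0.    ] t 6.8 F [0.2 0.2 0.2] M [ 0.   -0.04  0.09] grip 47.98785925541966 pos [539.4 110.7  24.1] q6 -1.26
```

Request:
{"fn": "send_rows", "kwargs": {
  "motion": "0 0 -1 0 0 0;0 0 -2 0 0 0;0 0 -3 0 0 0;0 0 -4 0 0 0;0 0 -4 0 0 0;0 0 -4 0 0 0;0 0 -1 0 0 0;0 0 0 0 0 0"
}}

```text
time: 7.8
tcp_pos: [532.6, 111.1, 208.0]
tcp_rot: [0.779, 0.627, -0.01, -0.007]
ft_force: [0.7, 0.1, -6.7]
grip_width: 47.6
```

```bash
python3 rel.py 569.2 -156.8 210; python3 - <<'E'
from fit import *
im=ctrl.camera("wrist"); cv2.imwrite("pics/f1.png",im[:,:,::-1])
E
```

```text
shift cm [-25.4    9.27  -0.24] yaw 77.71
tilt rotvec tool [-0.024  0.007 -0.   ] t 7.8 F [ 0.7  0.1 -6.7] M [-0.02 -0.09 -0.  ] grip 47.560802977018604 pos [532.6 111.1 208. ] q6 -1.26
```

View pics/f1.png

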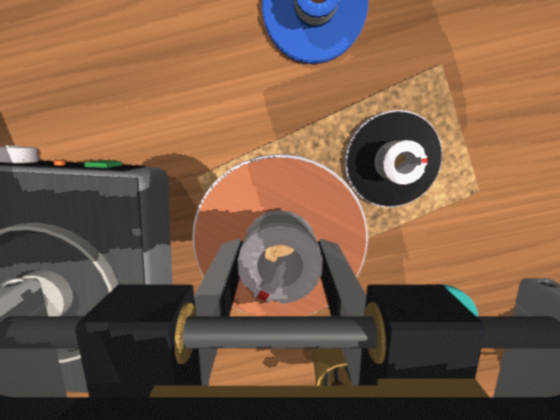

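Request:
{"fn": "send_rows", "kwargs": {
  "motion": "-3 1 -0.5 -0.022 0.007 0;-5 1.8 -0.5 0 0 0;-5 1.8 0 0 0 0;-5 1.8 0 0 0 0;-5 1.8 0 0 0 0;-2.4 1 0 0 0 0;0 0 0 0 0 0;0 0 0 0 0 0"
}}

```text
time: 8.85
tcp_pos: [561.0, -161.0, 192.0]
tcp_rot: [0.778, 0.628, -0.012, -0.017]
ft_force: [-0.1, 0.8, -5.3]
grip_width: 47.6
```

Request:
{"fn": "send_rows", "kwargs": {
  "motion": "0 0 0 0 0 0.18;0 0 0 0 0 0.18;0 0 0 0 0 0.18;0 0 0 0 0 0.18;0 0 0 0 0 0.18;0 0 0 0 0 0.18;0 0 0 0 0 0.18;0 0 0 0 0 0"
}}

```text
time: 9.85
tcp_pos: [558.1, -147.2, 185.6]
tcp_rot: [0.999, 0.038, -0.025, -0.011]
ft_force: [-0.4, 0.1, -5.8]
grip_width: 47.6
```

```bash
python3 rel.py 569.2 -156.8 210
```

```text
shift cm [ 0.92  0.99 -2.51] yaw 4.38
tilt rotvec tool [-0.0229  0.0491 -0.    ] t 9.85 F [-0.4  0.1 -5.8] M [-0.13 -0.02 -0.01] grip 47.62436994829202 pos [ 558.1 -147.2  185.6] q6 -0.43
```

Request:
{"fn": "send_rows", "kwargs": {
  "motion": "0.9 1 -2.6 -0.02 0.045 0.12;0 0 -0.3 0 0 0.15;0 0 -0.3 0 0 0.15;0 0 -0.3 0 0 0.15;0 0 0 0 0 0;0 0 0 0 0 0"
}}

```text
time: 10.6
tcp_pos: [567.8, -151.2, 218.1]
tcp_rot: [0.971, -0.239, -0.005, -0.0]
ft_force: [-1.3, -0.2, -6.3]
grip_width: 47.2
```

```bash
python3 rel.py 569.2 -156.8 195
```

```text
shift cm [0.41 0.43 2.31] yaw -27.71
tilt rotvec tool [0.0022 0.0101 0.    ] t 10.6 F [-1.3 -0.2 -6.3] M [-0.13  0.02 -0.01] grip 47.22749816381664 pos [ 567.8 -151.2  218.1] q6 0.13
```

Request:
{"fn": "send_rows", "kwargs": {
  "motion": "0.4 0.4 1 0.002 0.01 0.03;0 0 0 0 0 0.04;0 0 0 0 0 0"
}}

```text
time: 10.98
tcp_pos: [568.9, -156.9, 205.3]
tcp_rot: [0.962, -0.273, -0.001, 0.0]
ft_force: [-0.3, -0.9, -5.5]
grip_width: 47.5
```

```bash
python3 rel.py 569.2 -156.8 195; python3 - <<'E'
from fit import *
i=ctrl.camera_info("wrist")
st=ctrl.read_state()
im=ctrl.camera("wrist"); cv2.imwrite("pics/g1.png",im[:,:,::-1])
pickle.dump((i,st),open("g1.pkl","wb"))
hsv=cv2.cvtColor(im,cv2.COLOR_RGB2HSV)
b=((hsv[...,0]<5)|(hsv[...,0]>172))&(hsv[...,1]>130)&(hsv[...,2]>60); b[:200]=0;b[:,:230]=0;b[:,330:]=0;b[330:]=0
ys,xs=np.nonzero(b); print(len(xs),xs.mean(),ys.mean())
# hub top = tcp z -20 +44
z=st["tcp_pos"][2]+24
q=onz(i,(xs.mean(),ys.mean()),z)[:2]-st["tcp_pos"][:2]; print(q,np.hypot(*q),np.degrees(np.arctan2(q[1],q[0]))%360)
s=ctrl.camera("side"); cv2.imwrite("pics/g2.png",cv2.resize(s[100:310,180:420],None,fx=3.3,fy=2.8*3.3/2.8)[:,:,::-1])
E
```

```text
shift cm [ 0.03 -0.03  1.03] yaw -31.68
tilt rotvec tool [0.0011 0.0015 0.    ] t 10.975 F [-0.3 -0.9 -5.5] M [-0.08  0.14 -0.01] grip 47.53982253858966 pos [ 568.9 -156.9  205.3] q6 0.19
74 262.5405405405405 295.77027027027026
[-17.41355614  -8.98594556] 19.59538606359608 207.29516471682965
```

View pics/g1.png

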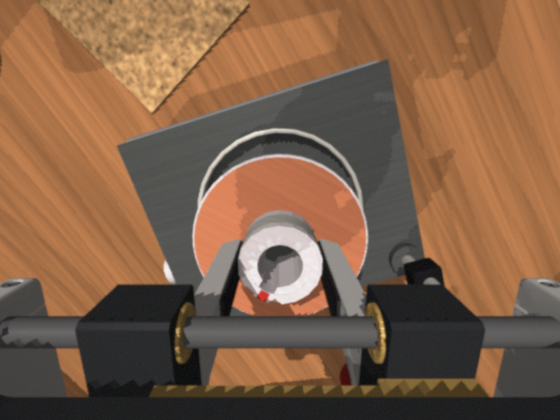

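View pics/g2.png

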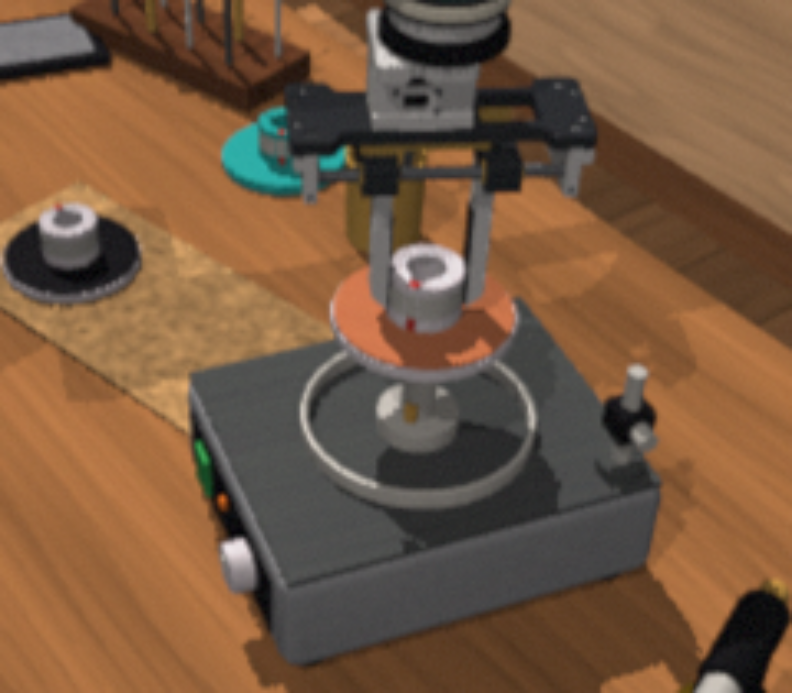

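The mark reads about 207°, and in the side view it points the same way as the bronze key (412,410). I'll check the disc centre relative to the TCP before lowering.

```bash
python3 - <<'E'
from fit import *
i,st=pickle.load(open("g1.pkl","rb")); im=cv2.imread("pics/g1.png")
x,y,z=st["tcp_pos"]
H,S,V=[a.astype(int) for a in cv2.split(cv2.cvtColor(im,cv2.COLOR_BGR2HSV))]
m=((H<14)&(S>110)&(V>120)).astype(np.uint8); m[:150]=0; m[:, :190]=0; m[:,372:]=0; m[262:]=0
n,l,s,cc=cv2.connectedComponentsWithStats(m); k=1+np.argmax(s[1:,4]); 
cn,_=cv2.findContours((l==k).astype(np.uint8),0,1)
h=cv2.convexHull(max(cn,key=len))[:,0,:]; h=h[h[:,1]<235]
P=np.array([onz(i,p,z-10)[:2] for p in h])
f=least_squares(lambda q:np.hypot(P[:,0]-q[0],P[:,1]-q[1])-q[2],[x,y,60],loss='soft_l1'); print(f.x, f.x[:2]-[x,y],abs(f.fun).max())
# bore circle
g=cv2.cvtColor(im,cv2.COLOR_BGR2GRAY); print(fitc(255-g,i,(x,y),z+24,13))
E
```

```text
[ 570.34077836 -154.45198956   57.97542661] [1.47571101 2.42520216] 0.13920409291392133
(array([ 569.13078315, -154.38202529]), np.float64(-54.244930267333984))
```

Request:
{"fn": "send_rows", "kwargs": {
  "motion": "0 0 1.5 0 0 0;0 0 1 0 0 0;0 0 0 0 0 0"
}}

```text
time: 11.45
tcp_pos: [568.1, -156.8, 177.2]
tcp_rot: [0.962, -0.273, -0.002, 0.0]
ft_force: [-0.3, -0.3, -7.2]
grip_width: 47.3
```

```bash
python3 rel.py 569.2 -156.8 170
```

```text
shift cm [ 0.09 -0.06  0.72] yaw -31.63
tilt rotvec tool [ 0.0016  0.0039 -0.    ] t 11.45 F [-0.3 -0.3 -7.2] M [-0.09  0.11 -0.  ] grip 47.31333171390068 pos [ 568.1 -156.8  177.2] q6 0.19
```

```bash
python3 - <<'E'
from fit import *
i,st=pickle.load(open("g1.pkl","rb")); im=cv2.imread("pics/g1.png")
g=cv2.cvtColor(im,cv2.COLOR_BGR2GRAY)
# rim outer edge: rows<190
def edge(z,r,x,y):
    pts=[]
    b=cv2.GaussianBlur(g,(0,0),0.7).astype(np.float32)
    for t in np.radians(np.arange(0,360,2)):
        rr=np.arange(r-8,r+8,0.25)
        p=np.array([proj(i,[x+a*np.cos(t),y+a*np.sin(t),z]) for a in rr],np.float32)
        if p[:,1].max()>185 or p[:,1].min()<100: continue
        v=cv2.remap(b,p[:,:1],p[:,1:],1)[:,0]; d=np.diff(v); k=d.argmin()
        if d[k]<-3: a=rr[k]+.125; pts.append((x+a*np.cos(t),y+a*np.sin(t)))
    return np.array(pts)
P=edge(109,80,569.2,-156.8); print(len(P))
f=least_squares(lambda q:np.hypot(P[:,0]-q[0],P[:,1]-q[1])-80,[569.,-157],loss='soft_l1'); print("rim in g1",f.x,np.abs(f.fun).mean())
E
```

```text
67
rim in g1 [ 568.68361631 -156.99715499] 0.22892125084536274
```

```bash
python3 rel.py 567.8 -159.3 172
```

```text
shift cm [0.1  0.23 0.52] yaw -31.63
tilt rotvec tool [ 0.0016  0.0039 -0.    ] t 11.45 F [-0.3 -0.3 -7.2] M [-0.09  0.11 -0.  ] grip 47.31333171390068 pos [ 568.1 -156.8  177.2] q6 0.19
```

Request:
{"fn": "send_rows", "kwargs": {
  "motion": "0.1 0.23 0.2 0.002 0.004 0;0 0 0.5 0 0 0;0 0 0 0 0 0"
}}

```text
time: 11.82
tcp_pos: [567.9, -159.5, 169.9]
tcp_rot: [0.962, -0.272, 0.001, -0.0]
ft_force: [-0.4, 0.4, -4.9]
grip_width: 47.6
```

Request:
{"fn": "send_rows", "kwargs": {
  "motion": "0 0 0.6 0 0 0;0 0 0.6 0 0 0;0 0 0 0 0 0"
}}

```text
time: 12.2
tcp_pos: [567.9, -159.5, 157.5]
tcp_rot: [0.962, -0.272, 0.001, -0.0]
ft_force: [-0.1, -0.5, -6.1]
grip_width: 47.3
```

```bash
python3 rel.py 567.8 -159.3 147
```

```text
shift cm [-0.02 -0.01  1.05] yaw -31.62
tilt rotvec tool [-0.0006 -0.0011  0.    ] t 12.2 F [-0.1 -0.5 -6.1] M [-0.08  0.1  -0.04] grip 47.27263360695937 pos [ 567.9 -159.5  157.5] q6 0.18
```

Request:
{"fn": "send_rows", "kwargs": {
  "motion": "0 0 0.5 0 0 0;0 0 0.4 0 0 0;0 0 0 0 0 0"
}}

```text
time: 12.58
tcp_pos: [568.0, -159.5, 147.9]
tcp_rot: [0.962, -0.272, 0.001, -0.0]
ft_force: [-0.1, 0.7, -6.6]
grip_width: 47.7
```

Request:
{"fn": "send_rows", "kwargs": {
  "motion": "0 0 0.3 0 0 0;0 0 0.3 0 0 0;0 0 0 0 0 0"
}}

```text
time: 12.95
tcp_pos: [568.1, -159.5, 141.6]
tcp_rot: [0.962, -0.272, 0.001, -0.0]
ft_force: [-0.6, 0.2, -6.5]
grip_width: 47.2
```

```bash
python3 rel.py 567.8 -159.3 131
```

```text
shift cm [-0.04 -0.    1.06] yaw -31.61
tilt rotvec tool [-0.0007 -0.0016 -0.    ] t 12.95 F [-0.6  0.2 -6.5] M [-0.08  0.14 -0.01] grip 47.224022209995 pos [ 568.1 -159.5  141.6] q6 0.18
```

Request:
{"fn": "send_rows", "kwargs": {
  "motion": "0 0 0.4 0 0 0;0 0 0.3 0 0 0;0 0 0 0 0 0"
}}

```text
time: 13.32
tcp_pos: [568.1, -159.5, 134.2]
tcp_rot: [0.962, -0.272, 0.001, -0.0]
ft_force: [1.5, 0.5, -6.1]
grip_width: 47.2
```

Request:
{"fn": "send_rows", "kwargs": {
  "motion": "0 0 0.2 0 0 0;0 0 0.2 0 0 0;0 0 0 0 0 0"
}}

```text
time: 13.7
tcp_pos: [568.3, -159.6, 131.3]
tcp_rot: [0.962, -0.272, 0.001, -0.0]
ft_force: [-1.1, -0.1, -6.4]
grip_width: 47.5
```

```bash
python3 rel.py 567.8 -159.3 131
```

```text
shift cm [-0.06  0.    0.03] yaw -31.62
tilt rotvec tool [-0.0009 -0.0026  0.    ] t 13.7 F [-1.1 -0.1 -6.4] M [-0.04  0.23 -0.04] grip 47.50393335006376 pos [ 568.3 -159.6  131.3] q6 0.18
```

Request:
{"fn": "send_rows", "kwargs": {
  "motion": "0 0 0.15 0 0 0;0 0 0.15 0 0 0;0 0 0 0 0 0"
}}

```text
time: 14.08
tcp_pos: [568.3, -159.5, 131.2]
tcp_rot: [0.962, -0.272, 0.002, 0.0]
ft_force: [-1.6, 0.1, -3.7]
grip_width: 47.7
```

```bash
python3 rel.py 567.8 -159.3 131;python3 - <<'E'
from fit import *
for n,b in(("side",(170,290,220,380)),("wrist",(130,340,160,400))):
  s=ctrl.camera(n); cv2.imwrite(f"pics/k_{n}.png",cv2.resize(s[b[0]:b[1],b[2]:b[3]],None,fx=[3,4.5][n=="side"],fy=[3,4.5][n=="side"],interpolation=2)[:,:,::-1])
E
```

```text
shift cm [-0.05  0.01  0.02] yaw -31.61
tilt rotvec tool [-0.0011 -0.0043 -0.    ] t 14.075 F [-1.6  0.1 -3.7] M [0.06 0.54 0.03] grip 47.72840869745113 pos [ 568.3 -159.5  131.2] q6 0.18
```

View pics/k_side.png

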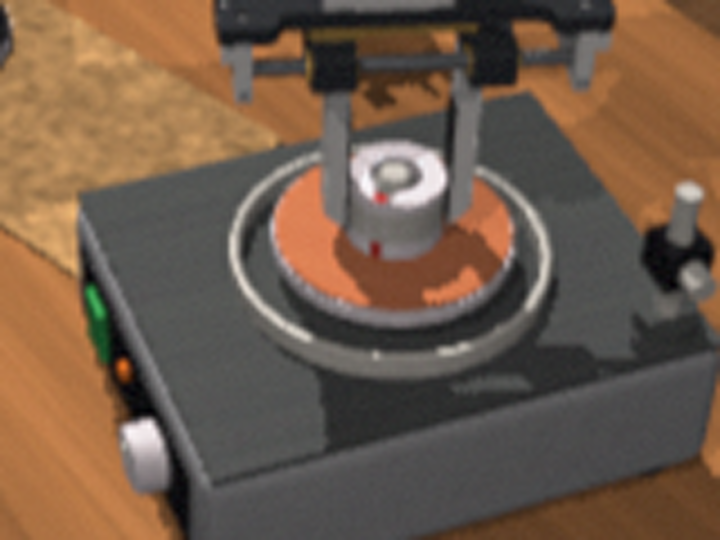

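The TCP stopped at 131.2, the expected home height, and the tip shows just above the hub. I'll give one small press, then release.

Request:
{"fn": "send_rows", "kwargs": {
  "motion": "0 0 0.3 0.001 0.004 0;0 0 0.2 0 0 0"
}}

```text
time: 14.42
tcp_pos: [568.3, -159.4, 131.3]
tcp_rot: [0.962, -0.272, 0.005, 0.0]
ft_force: [-4.7, 1.4, 3.7]
grip_width: 47.5
```

Request:
{"fn": "send_rows", "kwargs": {
  "motion": "0 0 0 0 0 0;0 0 0 0 0 0;0 0 0 0 0 0;0 0 0 0 0 0;0 0 0 0 0 0",
  "fingers": 9.0
}}

```text
time: 15.05
tcp_pos: [571.4, -160.7, 132.4]
tcp_rot: [0.962, -0.272, 0.01, 0.001]
ft_force: [0.2, 0.5, 0.0]
grip_width: 89.2
```

Request:
{"fn": "send_rows", "kwargs": {
  "motion": "0 0 -1 0 0 0;0 0 -2 0 0 0;0 0 -4 0 0 0;0 0 -4 0 0 0;0 0 -2 0 0 0;0 0 0 0 0 0;0 0 0 0 0 0"
}}

```text
time: 15.92
tcp_pos: [568.9, -159.9, 268.5]
tcp_rot: [0.962, -0.272, 0.01, 0.001]
ft_force: [-0.3, -0.4, -1.1]
grip_width: 90.1
```

```bash
python3 rel.py 567.8 -159.3 131;python3 - <<'E'
from fit import *
i=ctrl.camera_info("wrist"); s=ctrl.camera("wrist").copy()
pickle.dump(i,open("m.pkl","wb")); cv2.imwrite("pics/m0.png",s[:,:,::-1])
for z,r,c in((121,60,(0,255,0)),(155,24,(0,255,0)),(155,13,(0,255,0)),(157,7,(0,0,255))):
    p=np.array([proj(i,[569.2+r*np.cos(t),-156.8+r*np.sin(t),z]) for t in np.linspace(0,6.28,60)])
    cv2.polylines(s,[p.astype(np.int32)],True,c,1)
cv2.imwrite("pics/m1.png",cv2.resize(s[110:310,150:410],None,fx=3,fy=3,interpolation=2)[:,:,::-1])
j=ctrl.camera_info("side"); s=cv2.resize(ctrl.camera("side")[170:290,220:380],None,fx=4.5,fy=4.5,interpolation=2)
for z,r in((121,60),(111,60),(155,24)):
    p=np.array([proj(j,[569.2+r*np.cos(t),-156.8+r*np.sin(t),z]) for t in np.linspace(0,6.28,60)])
    cv2.polylines(s,[((p-[220,170]+.5)*4.5).astype(np.int32)],True,(0,255,0),1)
cv2.imwrite("pics/m2.png",s[:,:,::-1])
E
```

```text
shift cm [-0.4   0.07 13.74] yaw -31.61
tilt rotvec tool [-0.0045 -0.0202 -0.    ] t 15.925 F [-0.3 -0.4 -1.1] M [-0.02  0.13  0.01] grip 90.0881920324568 pos [ 568.9 -159.9  268.5] q6 0.18
```

View pics/m1.png

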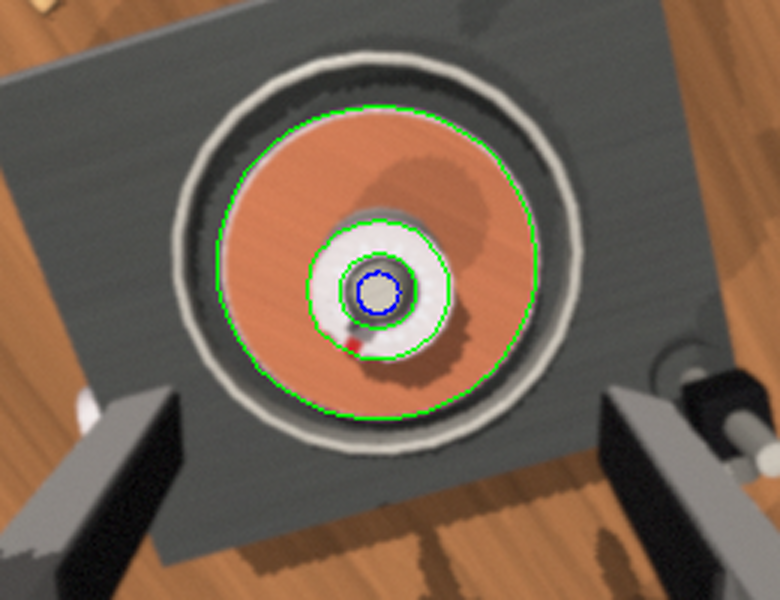

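View pics/m2.png

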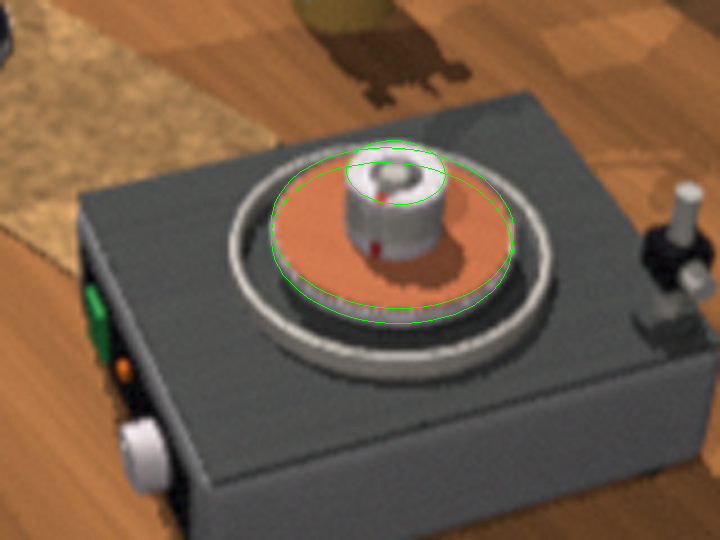

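Both overlays, drawn at the home heights, match the lap, and the bore is concentric with the tip. The gripper is clear, so I'll hand in.

```bash
python3 -c "
from cell import ctrl
print(ctrl.hand_in())"
```

```text
the job is handed in; nothing more can be done
None
```

The fine lap is on the graver hone, home on the flange with its keyway over the key. I let go of it and handed the job in at about 16 s of the 64 s allowed.

- **Fitting:** I gripped the lap by its hub and turned it about 110° so its mark faced the key. The key read about 208–210° in the wrist picture, and the mark about 207° just before lowering. It went straight down past key level without catching and touched the flange at the expected height (TCP 131 mm).
- **Press and release:** I pressed lightly, with the wrist force reading rising to about +4 N, then opened the fingers and drew the gripper up clear.
- **Last checks:** After release, outlines drawn at the home heights matched the lap in both the wrist and side pictures, and the wrist picture shows the bore centred on the spindle tip. I did not touch the coarse lap, torch, pot or the blue and turquoise look-alikes, but I took no final picture of them all.
- **One disagreement:** In the gripper the lap sat about 2.5 mm off the tool centre. I found this by comparing it with the splash rim in the same picture, and corrected for it before lowering.

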